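# Close the truffle tin with its nested lids, then raise the outer lid for the greeting card

### The arm

A 7-joint arm with a two-finger parallel gripper is mounted at the origin on the work surface. World frame = base frame: x ahead of the robot, y to its left, z up, the work surface at z = 0. Lengths are in m, angles in rad, forces in N, time in s.
With the tool pointing down it reaches from about 0.425 to 0.975 m from the base axis. Payload 16.7 kg.
Tool frame: the origin (TCP) lies midway between the tips of the shut fingers; the grasp point (between the pads) lies 19 mm behind it; z points along the fingers, y is the direction in which the jaws open and shut (so a half turn about z gives the same grasp; the last joint's range is limited). The gripper opens to 85 mm and grips with 20 to 120 N. Pads are 22 mm wide; open, the fingers measure 114 mm over their backs; the gripper's body (76 mm by 85 mm) begins 54 mm behind the grasp point. The pads swing forward as they close: fully open they stand 13 mm farther back than shut.
Start: joints at [-1.357, 0.426, 0.074, 1.606, -0.034, 1.111, -0.067], TCP at [0.24, 0.631, 0.231] pointing down, gripper open.
Joint ranges: [-2.85, 2.85], [-0.5, 2.14], [-1.23, 1.37], [0.21, 2.46], [-1.02, 4.16], [0.16, 2.05], [-2.73, 2.73]. Speed limits (rad/s): [1.89, 1.89, 2.39, 2.39, 3.01, 3.01, 3.01].

### API

Orientations are given as a rotation vector (axis times angle).
In Python, from rig import get_state, snapshot, sign_off gives the robot as it stands.
- The arm moves only by the tool send_rows, never from a script. Its argument "steps" is a list of rows, each a list of 4 numbers: the shift along the tool's x, y, z in cm, then the turn about the tool's z in degrees. In form: [[tx, ty, tz, spin], ...]. A call has exactly 10 rows; each row is the pose to reach, as a shift and turn from the pose measured when the call began, along the tool's axes at that moment; what a row does not reach only later rows make up. A row lasts 1/10 s, in which the tool goes at most 50 mm and 8.59 degrees, less where a joint would pass 70% of its speed; a pose out of reach is approached as far as the arm can. A call with a gripper value outside its range is refused whole. "claw" is the closure, from -1 (fully open) to 1 (shut), set as the call begins (left out, the last holds). The fingers move at their own pace and stop on an object; "squeeze" is the grip in N (left out, the last holds). Time passes only in rows, so rows that repeat a pose let the fingers close, or fill a call up. It gives the time, the measured TCP pose, the force and the opening at its end, in the units of the state.
- get_state(): the state, without advancing time (a new reading comes with each control period).
- snapshot(name): name is "scene" or "top" or "wrist"; returns a dict with "img" (480x640x3 uint8, red, green, blue), "fx", "fy", "cx", "cy" (pixels), "cam_to_world" (4x4, takes a point from camera to world coordinates); the wrist camera has in their place "mount" (4x4, takes a point from camera to tool coordinates, whose origin is the TCP and whose axes are the flange's). Camera axes: x right, y down, z forward; pixel columns grow to the right and rows downward; lengths in m; the calibration is good to about 2 mm. A picture is of the moment at which its call begins: read the wrist's pose just before it. There is no depth.
- sign_off(): hands the job in, once; it reports no verdict.
The state is a dict: "time_s": time; "q": joint angles; "dq": joint speeds; "joint_efforts": joint torques, N m; "position": TCP position; "tool_rot": TCP orientation; "contact_force": force on the tool from outside, world axes, zero at the start; "moment": the same for the moment, N m; "finger_gap": finger opening in m.
Only numpy, scipy, OpenCV 4.12 (cv2) and the standard library are available. Lean on these libraries where they do the work, as an engineer would, in place of code of your own. Each camera call takes 0.05 s, during which the arm holds its last target.

### The job

Press the praline tray down into the open tin until it is flush with the tin's rim. Then carry the two lids, still nested one on the other, onto the tin so that the inner lid sits fully down over the tin's neck, and lift only the outer lid straight up off it, leaving the inner lid seated and undisturbed on the tin, and the tin and the other things on the counter where they stand. Finish while still holding the outer lid level, about 10 cm above the place where it sat, so that a greeting card could be laid on the inner lid: do not put it down or let go.

Things in the scene. Friction and masses are not known exactly. Their poses are not given: they have to be found in the camera images.
- tin_rim (a point): centre of the open mouth of the tin, at rim height, 71 mm above the counter; z up. The tin is a loose upright round can of brushed metal, about 0.36 kg: body 64 mm in diameter, 60 mm high to a flat shoulder; above it a plain neck 55 mm in diameter and 11 mm high up to the rim. It need not be turned: everything is round.
- tray (a joint): how far the praline tray is pushed down into the tin's mouth, m: 0 = its top 11 mm above the tin's rim, 0.012 = home on its stop, top 1 mm below the rim (flush). Starts 6 to 11 mm proud. It slides stiffly (about 4.5 N) straight down and stays where left; the weight of the lids does not move it.
- tray_top (a point): centre of the top of the praline tray: round, black, 49 mm in diameter, in the tin's mouth, with a thin rim and a flat centre boss 18 mm wide at this point's height and a ring of six small truffles between, slightly lower. Press it with closed fingertips at its centre.
- inner_lid: the inner lid, brushed metal, 60 g; origin on its axis at its underside, z up. A collar 66 mm in diameter, 20 mm high, hollow below (59.4 mm wide, 10 mm deep), with a crown 52 mm in diameter, 12 mm high on top. Starts standing on the counter with the outer lid on it. Seated on the tin, the roof of the hollow rests on the rim: underside 10 mm below the rim, 1 mm above the shoulder.
- inner_collar (a point): centre of the inner lid's collar, on its axis, 10 mm above the lid's underside (level with the rim when seated). The collar is all that shows of the inner lid below the outer one and stands out 2.5 mm beyond it. Gripped across (66 mm) from above it carries both lids, the outer one riding loosely on it. Nested, the knob's top is 46 mm above this point.
- outer_lid: the outer lid, 50 g; origin on its axis at its lower edge, z up. A brushed-metal cap 61 mm in diameter, 16 mm high, hollow below (56.6 mm wide, 13 mm deep), sitting loosely over the inner lid's crown with its lower edge on the collar, 20 mm above the inner lid's underside. Nothing fastens the lids together. A dark wooden knob stands on it.
- outer_knob (a point): centre of the outer lid's knob, half-way up: an upright wooden cylinder 20 mm in diameter, 20 mm high, on the lid's axis. This point is 10 mm above the flat top of the cap and 26 mm above the outer lid's lower edge. Gripping the knob lifts the outer lid alone.
- tin: the tin as a whole; the origin is on its axis at its underside, on the counter; z axis up.
- packed_tin: a bystander: a finished tin of the same kind, already closed with both lids, with a dark paper band round it, 66 mm in diameter and 117 mm high; origin at the centre of its underside. Leave it alone.
- card_block: a bystander: a black wooden block 30 x 45 x 30 mm with an upright blank card 85 mm wide in it, 83 mm high in all; origin at the centre of its underside. Leave it alone.
- ribbon_reel: a bystander: a reel of ribbon lying flat, 76 mm in diameter, 24 mm high; origin at the centre of its underside. Leave it alone.
Not all that is in view belongs to the job. Leave any pink look-alike of the inner_lid alone.

How it is judged:
By the outcome, as a careful person would: the job done as asked, in the order asked, and still so for the second after the job is handed in, while the arm keeps its last pose, push and grip.
It also fails if it takes over 58 s, if anything falls off the work surface, if the arm or the gripper's body presses on something with over 40 N, if the wrist force passes 120 N, or if a joint passes its speed limit or range.

## Working session

There is one attempt and no reset: what is moved stays moved. The work goes in short steps, Python scripts to look and compute and a tool call to move; the robot and the scene stay as the last step left them, time stands still between calls to the robot, and variables do not carry over. Pictures are saved under pics/ and viewed, and the job is handed in when it is done.

Besides the shell and the picture viewer there is one more tool, called as name(argument=value, ...), one argument or row to a line, values as JSON. send_rows: Moves the arm, as the interface text tells. Its arguments: {"type":"object","properties":{"steps":{"type":"array"},"claw":{"type":"number"},"squeeze":{"type":"number"}},"required":["steps"]}

```bash
mkdir -p pics; ls
python3 - <<'E'
from rig import *
import cv2
s=get_state(); print({k:s[k] for k in s})
for n in ["scene","top","wrist"]:
    d=snapshot(n); cv2.imwrite(f"pics/{n}0.png",d["img"][:,:,::-1]); print(n,d["fx"],d["fy"],d["cx"],d["cy"],d.get("cam_to_world",d.get("mount")))
E
```

```text
pics
{'time_s': 0.0, 'q': array([-1.35650406,  0.42671992,  0.07386091,  1.60661674, -0.03409996,
        1.11081265, -0.06711139]), 'dq': array([-8.96043818e-05, -1.60805555e-03, -1.19352707e-04, -1.11836337e-03,
        1.48081091e-04, -3.78696177e-04, -6.32751774e-04]), 'joint_efforts': array([ 4.48548190e-04, -9.49839306e+01,  3.76169890e+00, -4.63520229e+01,
        1.94039766e-02,  1.04661298e-02, -1.26696040e-06]), 'position': array([0.24006465, 0.63042179, 0.23061467]), 'tool_rot': array([-5.68353865e-01, -3.08961442e+00,  2.02588016e-03]), 'contact_force': array([0.69231196, 0.15994927, 0.65936215]), 'moment': array([-0.00753372,  0.01119931,  0.00918235]), 'finger_gap': 0.08514726827009093}
scene 523.6608778187717 523.6608778187717 325.68632155723543 237.47538370331432 [[-2.91161298e-02  5.67658928e-01 -8.22748803e-01  1.43516365e+00]
 [ 9.99374722e-01  1.31185937e-05 -3.53576659e-02  2.07407903e-02]
 [-2.00603014e-02 -8.23263835e-01 -5.67304365e-01  6.49231051e-01]
 [ 0.00000000e+00  0.00000000e+00  0.00000000e+00  1.00000000e+00]]
top 493.82512485245434 493.82512485245434 317.85748647284134 237.25010238841605 [[-0.0162347  -0.98500025  0.17178752  0.44095371]
 [-0.99966572  0.01253246 -0.02261397  0.00872648]
 [ 0.02012184 -0.17209722 -0.98487444  1.17371758]
 [ 0.          0.          0.          1.        ]]
wrist 372.21655571334554 372.21655571334554 323.8674527545647 236.90056996855688 [[-3.04564900e-04 -9.52361964e-01 -3.04969828e-01  7.79217327e-02]
 [ 9.99999953e-01 -2.99823624e-04 -6.23808267e-05 -2.06268529e-05]
 [-3.20280327e-05 -3.04969833e-01  9.52362011e-01 -1.43160098e-01]
 [ 0.00000000e+00  0.00000000e+00  0.00000000e+00  1.00000000e+00]]
```

View pics/scene0.png

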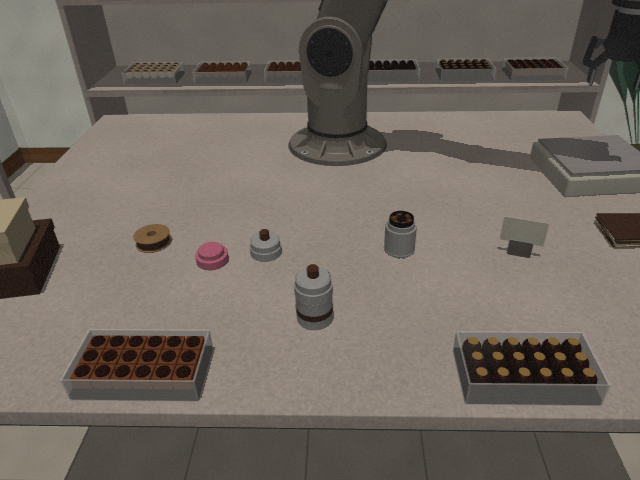

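View pics/top0.png

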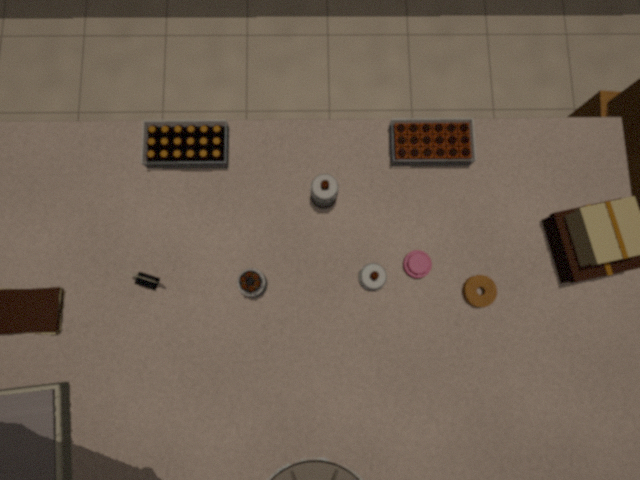

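View pics/wrist0.png

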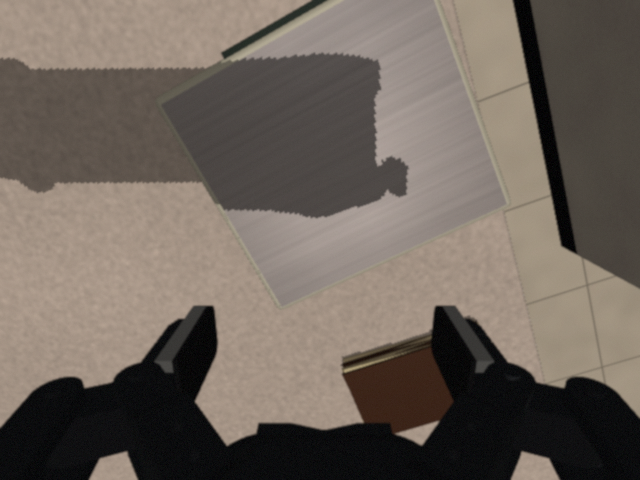

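The scene view shows the tin with its tray at about (401,217), the nested lids at (265,245), the packed tin at (313,295), the pink look-alike at (212,255), the reel at (152,237) and the card at (522,238). In the top view the tray is near (251,281) and the knob near (374,276). I'll measure these next.

```bash
cat > h.py <<'E'
import numpy as np, cv2
from scipy.spatial.transform import Rotation as R
from rig import *
def ray(d,u,v,T=None):
    T=np.array(d["cam_to_world"]) if T is None else T
    r=T[:3,:3]@np.array([(u-d["cx"])/d["fx"],(v-d["cy"])/d["fy"],1.]); return T[:3,3],r
def onz(d,u,v,z,T=None):
    o,r=ray(d,u,v,T); return (o+r*(z-o[2])/r[2])
def tool(s):
    T=np.eye(4);T[:3,:3]=R.from_rotvec(s["tool_rot"]).as_matrix();T[:3,3]=s["position"];return T
def wrist(name=None):
    s=get_state(); d=snapshot("wrist"); T=tool(s)@np.array(d["mount"])
    if name: cv2.imwrite(f"pics/{name}.png",d["img"][:,:,::-1])
    return s,d,T
def two(o1,r1,o2,r2):
    A=np.c_[r1,-r2]; t=np.linalg.lstsq(A,o2-o1,rcond=None)[0]
    a=o1+r1*t[0];b=o2+r2*t[1]; return (a+b)/2,np.linalg.norm(a-b)
def totool(s,p): # world displacement target-> tool shift cm
    return 100*R.from_rotvec(s["tool_rot"]).as_matrix().T@(np.array(p)-s["position"])
def blobs(img,mask,roi,amin=15):
    x0,y0,x1,y1=roi; m=np.zeros_like(mask); m[y0:y1,x0:x1]=mask[y0:y1,x0:x1]
    n,l,st,c=cv2.connectedComponentsWithStats(m.astype(np.uint8))
    return [(st[i].tolist(),c[i].round(2).tolist()) for i in range(1,n) if st[i][4]>=amin]
E
python3 - <<'E'
from h import *
t=cv2.imread("pics/top0.png"); s=cv2.imread("pics/scene0.png")
cv2.imwrite("pics/z1.png",np.vstack([np.hstack([cv2.resize(t[240:320,210:290],(400,300)),cv2.resize(t[240:320,335:435],(400,300))]),np.hstack([cv2.resize(s[190:270,360:440],(400,300)),cv2.resize(s[215:275,190:290],(400,300))])]))
dt=snapshot("top"); ds=snapshot("scene")
for d,name,rois in[(dt,"top",[(225,260,280,305),(355,258,392,295)]),(ds,"scene",[(380,200,420,235),(248,226,284,262)])]:
    g=d["img"].max(2); hs=cv2.cvtColor(d["img"],cv2.COLOR_RGB2HSV)
    for r in rois: print(name,blobs(g,g<85,r))
# rough xy
print("tray",onz(dt,251,281,.08),"knob",onz(dt,374,276,.056),"packed",onz(dt,324,186,.117),"pink",onz(dt,418,264,.025),"reel",onz(dt,480,291,.024),"card",onz(dt,148,281,.03))
E
```

```text
top [([239, 271, 23, 23, 417], [250.22, 281.67]), ([245, 280, 22, 20, 90], [258.36, 293.03])]
top [([370, 272, 8, 9, 55], [373.75, 275.71]), ([360, 281, 17, 10, 44], [366.8, 287.23])]
scene [([388, 211, 27, 21, 396], [400.87, 219.95]), ([385, 228, 10, 7, 33], [388.0, 232.3])]
scene [([260, 229, 10, 12, 100], [264.1, 234.65]), ([273, 241, 7, 9, 26], [276.92, 245.77]), ([273, 248, 9, 11, 56], [277.27, 253.36])]
tray [0.53553228 0.13287988 0.08      ] knob [ 0.54491657 -0.14307353  0.056     ] packed [ 0.74024161 -0.03100477  0.117     ] pink [ 0.57453625 -0.2519168   0.025     ] reel [ 0.50927449 -0.39428619  0.024     ] card [0.54328956 0.37481902 0.03      ]
```

View pics/z1.png

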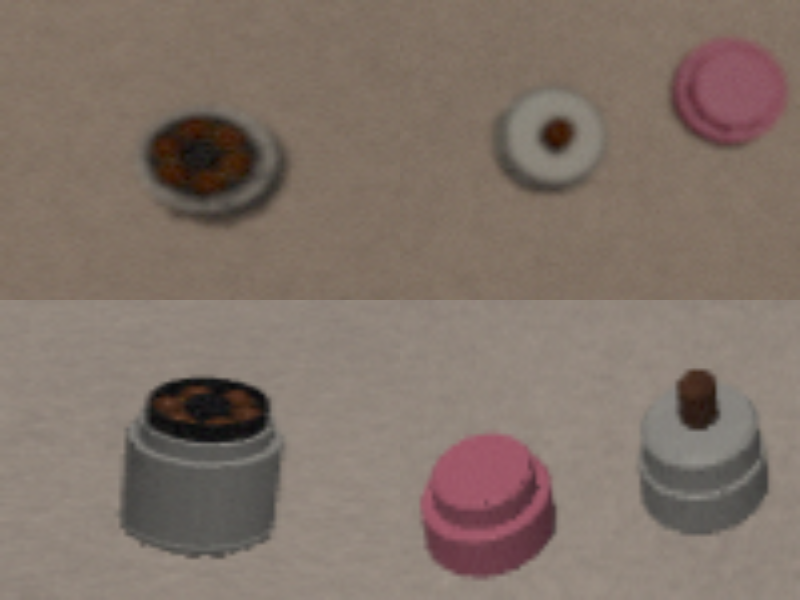

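Run:
```python
from h import *
s=get_state(); print(tool(s).round(4)); print(totool(s,[.535,.133,.20]))
```

```text
[[-9.345e-01  3.559e-01 -2.000e-04  2.401e-01]
 [ 3.559e-01  9.345e-01 -6.000e-04  6.306e-01]
 [-0.000e+00 -6.000e-04 -1.000e+00  2.310e-01]
 [ 0.000e+00  0.000e+00  0.000e+00  1.000e+00]]
[-45.26751276 -36.00838037   3.12229115]
```

send_rows(
  steps=[
    [-2,-1.6,0,2],
    [-5.5,-4.4,0,4],
    [-9,-7.2,0,6],
    [-12.5,-10,0,8],
    [-16,-12.8,0.5,10],
    [-19.5,-15.6,1,12],
    [-23,-18.4,1.5,14],
    [-26.5,-21.2,2,16],
    [-30,-24,2.5,18],
    [-32,-25.5,3,20],
  ],
  claw=1,
  squeeze=40,
)

```text
time_s: 1.25
position: [0.45, 0.275, 0.2012]
tool_rot: [1.103, 2.941, -0.001]
contact_force: [0.0, 0.7, 0.8]
finger_gap: -0.0003
```

Run:
```python
from h import *
s=get_state(); print(s["q"].round(2),s["position"].round(4)); print(totool(s,[.535,.133,.20]))
```

```text
[-0.93  0.22  0.3   1.98 -0.08  0.95  0.26] [0.45   0.275  0.2012]
[-15.74161948  -5.10465621   0.13876489]
```

send_rows(
  steps=[
    [-3,-1,0,0],
    [-6,-2,0,0],
    [-9,-3,0,0],
    [-12,-4,0.2,0],
    [-14.5,-4.8,0.2,0],
    [-15.7,-5.1,0.2,0],
    [-15.7,-5.1,0.2,0],
    [-15.7,-5.1,0.2,0],
    [-15.7,-5.1,0.2,0],
    [-15.7,-5.1,0.2,0],
  ],
)

```text
time_s: 2.25
position: [0.5343, 0.1344, 0.1994]
tool_rot: [1.101, 2.942, -0.001]
contact_force: [0.2, -0.6, -0.3]
finger_gap: 0.0002
```

Run:
```python
from h import *
s,d,T=wrist("w1"); print(s["position"],s["tool_rot"],s["dq"].round(3),s["contact_force"])
np.save("w1.npy",T)
```

```text
[0.53428789 0.13438872 0.1993847 ] [ 1.10053997e+00  2.94208182e+00 -6.58213539e-04] [ 0.002  0.001  0.004  0.     0.001 -0.001  0.001] [ 0.1761822  -0.56981007 -0.32121989]
```

View pics/w1.png

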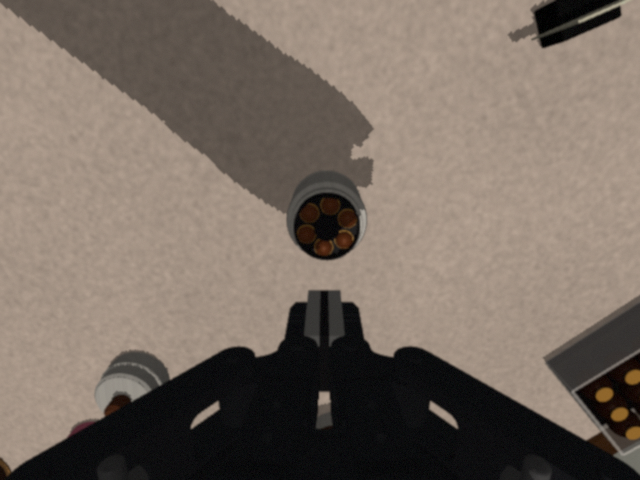

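The wrist view shows the tray at about (326,224), with its truffle ring clear and the fingertips at (324,292). I'll fit the ring and the tray outline.

Run:
```python
from h import *
im=cv2.imread("pics/w1.png"); c=im[160:280,270:390]
cv2.imwrite("pics/w1z.png",cv2.resize(c,(600,600),interpolation=cv2.INTER_CUBIC))
T=np.load("w1.npy"); d=snapshot("wrist")
hs=cv2.cvtColor(im,cv2.COLOR_BGR2HSV)
m=((hs[...,1]>110)&(hs[...,2]>45)); b=blobs(im,m,(280,180,375,268),20); print(b)
P=np.array([x[1] for x in b],np.float32)
if len(P)>=5: print(cv2.fitEllipse(P))
dark=(im.max(2)<50)|m
bb=blobs(im,dark,(280,180,375,275),500); print(bb)
for z in(.077,.080,.082): print(z,onz(d,*P.mean(0),z-.003,T),[onz(d,*x[1],z-.001,T).round(4) for x in bb])
```

```text
[([327, 200, 8, 10, 47], [330.09, 204.09]), ([308, 203, 10, 8, 28], [313.29, 205.82]), ([305, 207, 9, 10, 47], [308.85, 211.89]), ([338, 209, 15, 9, 40], [344.2, 211.32]), ([314, 214, 43, 42, 661], [337.4, 238.74]), ([297, 225, 17, 9, 44], [304.61, 227.25]), ([301, 230, 10, 9, 44], [305.41, 234.18])]
((325.19989013671875, 223.11160278320312), (39.75718307495117, 44.00238800048828), 67.3224105834961)
[([294, 193, 65, 66, 3445], [326.07, 225.5])]
0.077 [0.52824082 0.13636633 0.074     ] [array([0.5343, 0.1366, 0.076 ])]
0.08 [0.52765158 0.13691717 0.077     ] [array([0.5336, 0.1371, 0.079 ])]
0.082 [0.52725875 0.1372844  0.079     ] [array([0.5332, 0.1375, 0.081 ])]
```

View pics/w1z.png

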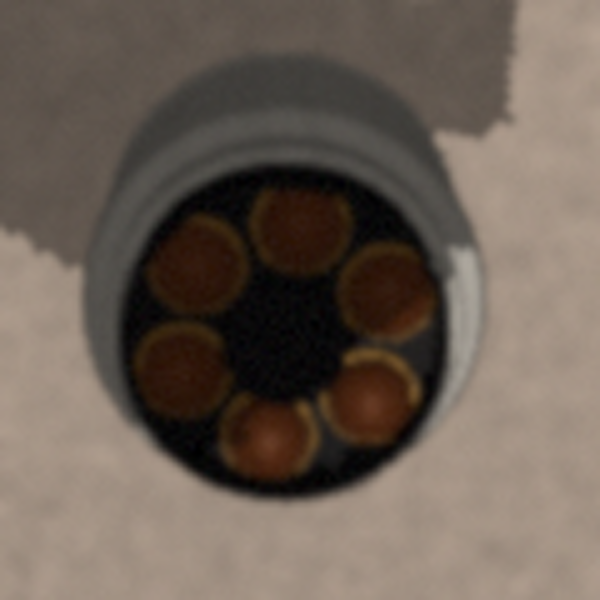

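Run:
```python
from h import *
T=np.load("w1.npy"); d=snapshot("wrist"); s=get_state()
for z in(.077,.080,.082): 
    p=onz(d,326.4,227.2,z,T);print(z,p,totool(s,p))
dt=snapshot("top");ds=snapshot("scene")
# tray boss in top zoom (200,155)/5 x, y*80/300 ; scene boss
ut,vt=210+200/5,240+155*80/300; us,vs=360+208/5,190+(404-300)*80/300
print(ut,vt,us,vs,two(*ray(dt,ut,vt),*ray(ds,us,vs)))
print([onz(dt,ut,vt,.08),onz(ds,us,vs,.08)])
# knob top
ut,vt=335+559/4-100,0
```

```text
0.077 [0.5352219  0.13606706 0.077     ] [ 0.0972546   0.21895756 12.24081355]
0.08 [0.53454712 0.13662751 0.08      ] [ 0.1847446   0.2167962  11.94075497]
0.082 [0.53409727 0.13700115 0.082     ] [ 0.24307126  0.21535529 11.74071593]
250.0 281.3333333333333 401.6 217.73333333333335 (array([0.53512049, 0.13617072, 0.0771503 ]), np.float64(0.0015208161806887974))
[array([0.53482832, 0.1350771 , 0.08      ]), array([0.53950176, 0.13636422, 0.08      ])]
```

send_rows(
  steps=[
    [0.15,0.2,1,0],
    [0.15,0.2,3.5,0],
    [0.15,0.2,6,0],
    [0.15,0.2,8.5,0],
    [0.15,0.2,10.5,0],
    [0.15,0.2,11.3,0],
    [0.15,0.2,11.3,0],
    [0.15,0.2,11.3,0],
    [0.15,0.2,11.3,0],
    [0.15,0.2,11.3,0],
  ],
)

```text
time_s: 3.5
position: [0.5353, 0.1362, 0.0872]
tool_rot: [1.102, 2.94, 0.001]
contact_force: [-0.1, -0.0, 1.1]
finger_gap: 0.0004
```

Run:
```python
from h import *
s,d,T=wrist("w2"); print(s["position"],s["contact_force"],totool(s,[.535,.1363,.07]))
```

```text
[0.53527489 0.1361878  0.08722133] [-0.13984681 -0.03068542  1.08227295] [ 0.03025138 -0.01128882  1.72208636]
```

View pics/w2.png

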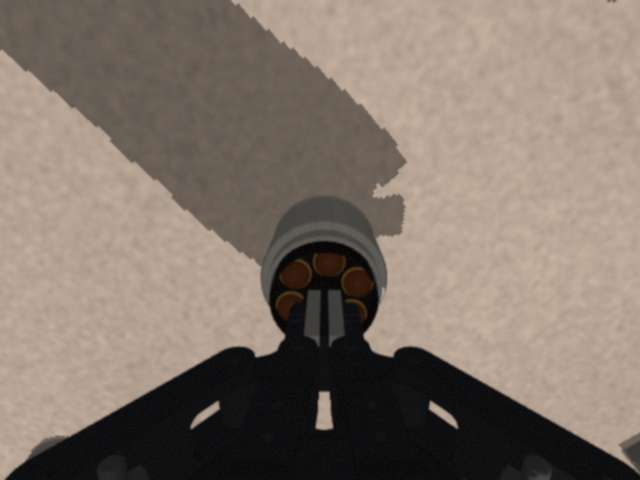

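Tips sit over the boss, between the truffles (tray centre about (327,296), tips (324,292)). I'll press slowly.

send_rows(
  steps=[
    [0,0,0.4,0],
    [0,0,0.7,0],
    [0,0,0.9,0],
    [0,0,1.1,0],
    [0,0,1.3,0],
    [0,0,1.45,0],
    [0,0,1.6,0],
    [0,0,1.7,0],
    [0,0,1.7,0],
    [0,0,1.7,0],
  ],
)

```text
time_s: 4.55
position: [0.5353, 0.1362, 0.0701]
tool_rot: [1.102, 2.94, 0.001]
contact_force: [1.1, 1.7, 3.4]
finger_gap: 0.0
```

Run:
```python
from h import *
s=get_state(); print(s["position"],s["contact_force"])
```

```text
[0.53526321 0.13621214 0.07009203] [1.09041206 1.71714365 3.44694238]
```

send_rows(
  steps=[
    [0,0,0.05,0],
    [0,0,0.1,0],
    [0,0,0.15,0],
    [0,0,0.2,0],
    [0,0,0.2,0],
    [0,0,0.2,0],
    [0,0,0.2,0],
    [0,0,0.2,0],
    [0,0,0.2,0],
    [0,0,0.2,0],
  ],
)

```text
time_s: 5.55
position: [0.5356, 0.1363, 0.0697]
tool_rot: [1.102, 2.94, 0.003]
contact_force: [-10.0, -1.8, 39.9]
finger_gap: -0.0002
```

Run:
```python
from h import *
s=get_state(); print(s["position"],s["contact_force"])
```

```text
[0.53556771 0.1363116  0.06970019] [-10.04477889  -1.80934975  39.861066  ]
```

The tray is home: the force rose sharply at z=0.0697. I'll retreat straight up and then look.

send_rows(
  steps=[
    [0,0,-0.5,0],
    [0,0,-2,0],
    [0,0,-4.5,0],
    [0,0,-7.5,0],
    [0,0,-10.5,0],
    [0,0,-12.5,0],
    [0,0,-13,0],
    [0,0,-13,0],
    [0,0,-13,0],
    [0,0,-13,0],
  ],
)

```text
time_s: 6.55
position: [0.5347, 0.1359, 0.1985]
tool_rot: [1.103, 2.941, 0.0]
contact_force: [0.3, 0.4, -1.1]
finger_gap: 0.0001
```

Run:
```python
from h import *
s,d,T=wrist("w3"); print(s["position"],s["contact_force"],totool(s,[.545,-.143,.17]))
np.save("w3.npy",T)
im=cv2.imread("pics/w3.png"); cv2.imwrite("pics/w3z.png",cv2.resize(im[160:280,270:390],(600,600),interpolation=cv2.INTER_CUBIC))
d=snapshot("scene"); cv2.imwrite("pics/s3.png",cv2.resize(d["img"][190:270,360:440,::-1],(600,600)))
```

```text
[0.53467704 0.1359371  0.19852131] [ 0.27245194  0.39381369 -1.10469393] [-19.11476989 -20.34101946   2.85094043]
```

View pics/w3z.png

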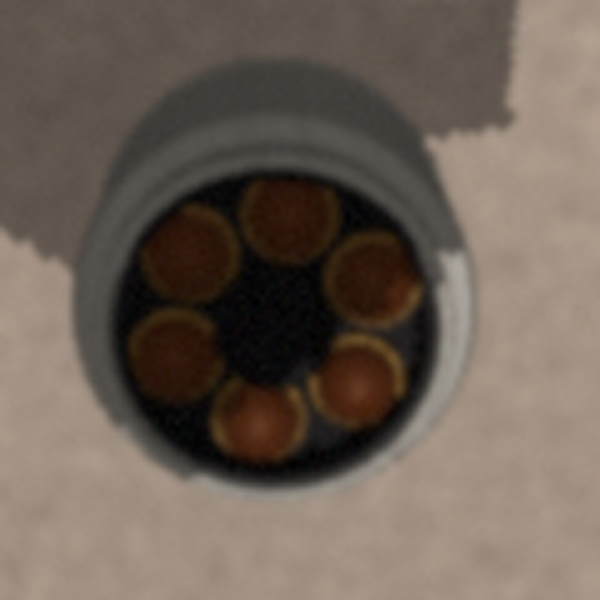

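View pics/s3.png

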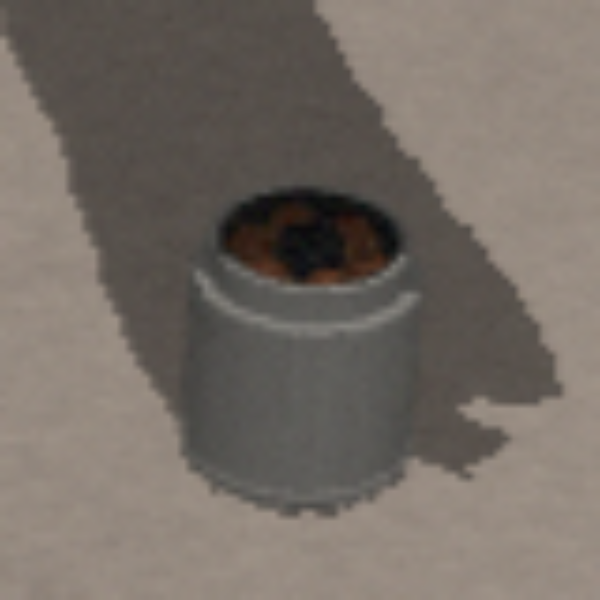

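Run:
```python
from h import *
T=np.load("w3.npy"); d=snapshot("wrist"); im=cv2.imread("pics/w3.png")
print(onz(d,324.6,223.3,.0665,T),onz(d,324.6,224.2,.070,T))
hs=cv2.cvtColor(im,cv2.COLOR_BGR2HSV); m=((hs[...,1]>110)&(hs[...,2]>45)); dark=(im.max(2)<48)|m
m2=dark.astype(np.uint8); m2[:190]=0;m2[262:]=0;m2[:,:285]=0;m2[:,365:]=0
cs=max(cv2.findContours(m2,0,1)[0],key=cv2.contourArea); print(cv2.boundingRect(cs),cv2.fitEllipse(cv2.convexHull(cs)),onz(d,*cv2.fitEllipse(cv2.convexHull(cs))[0],.070,T))
```

```text
[0.53453844 0.13689357 0.0665    ] [0.53432696 0.13706826 0.07      ]
(292, 194, 65, 62) ((324.20001220703125, 224.56588745117188), (62.525123596191406, 64.74388885498047), 83.0640869140625) [0.53434471 0.13665034 0.07      ]
```

send_rows(
  steps=[
    [-2,-2,0,0],
    [-4.5,-4.8,0,0],
    [-7,-7.5,0,0],
    [-9.5,-10.1,0.5,0],
    [-12,-12.8,1,0],
    [-14.5,-15.4,1.3,0],
    [-17,-18.1,1.3,0],
    [-18.6,-19.8,1.3,0],
    [-19.1,-20.3,1.3,0],
    [-19.1,-20.3,1.3,0],
  ],
  claw=-1,
)

```text
time_s: 7.7
position: [0.5453, -0.1433, 0.1856]
tool_rot: [1.105, 2.94, 0.0]
contact_force: [0.3, 0.6, 0.8]
finger_gap: 0.0853
```

Run:
```python
from h import *
s,d,T=wrist("w4"); print(s["position"],s["dq"].round(3),s["contact_force"])
np.save("w4.npy",T)
im=cv2.imread("pics/w4.png"); cv2.imwrite("pics/w4z.png",cv2.resize(im[160:280,260:380],(600,600),interpolation=cv2.INTER_CUBIC))
```

```text
[ 0.54530371 -0.14327665  0.18561117] [-0.031 -0.009 -0.023  0.008 -0.001  0.001 -0.02 ] [0.32450838 0.62588922 0.79129712]
```

View pics/w4.png

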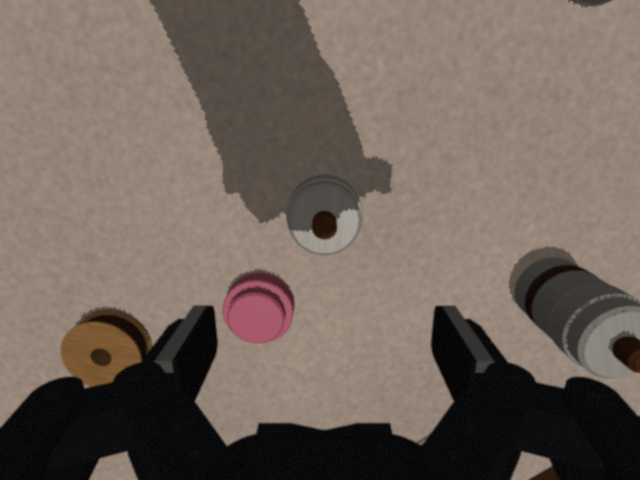

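View pics/w4z.png

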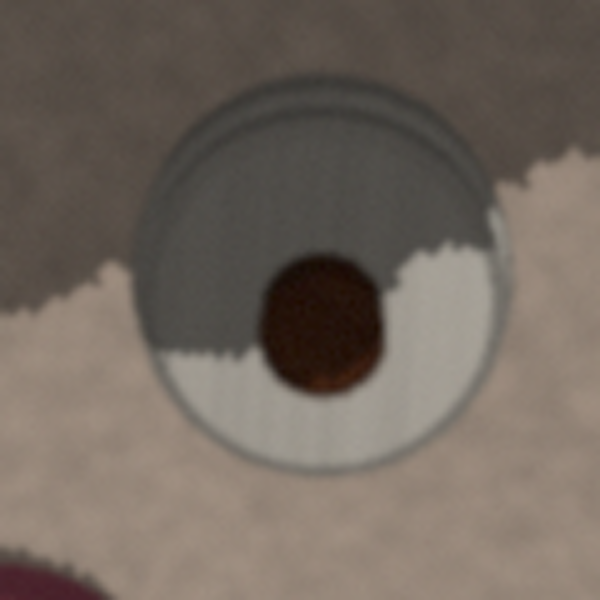

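The lids are in view: knob top at about (324,227), collar outline centred near (324,215). The pink lid at (258,308) lies off the jaw line. Now to compute the approach.

Run:
```python
from h import *
T=np.load("w4.npy"); d=snapshot("wrist"); s=get_state(); print(s["position"])
k=onz(d,324.2,226.8,.056,T); print("knob",k, "tool",totool(s,[k[0],k[1],-.002]))
im=cv2.imread("pics/w4.png"); hs=cv2.cvtColor(im,cv2.COLOR_BGR2HSV)
m=(im.max(2)<70)&(hs[...,1]>90); print(blobs(im,m,(300,200,350,250),100))
# collar bottom edge extents: columns 260+132/5,260+513/5 -> widest at z~.01
u=260+322.5/5-.4
for v in (212,216,218): print(v,onz(d,u,v,.015,T))
# cap far bottom edge (472) : cap top rim far point z=.036; near top rim arc of cap (zoom y 112)
b=onz(d,323.8,160+470/5-.4,.036,T); a=onz(d,323.8,160+112/5-.4,.036,T); print("cap edges",a,b,np.linalg.norm(a-b),(a+b)/2)
```

```text
[ 0.54551814 -0.14130532  0.18561258]
knob [ 0.5465667  -0.14392812  0.056     ] tool [-0.25278956 -0.14621408 18.7611116 ]
[([312, 211, 24, 27, 511], [323.94, 224.51])]
212 [ 0.5454733  -0.14301894  0.015     ]
216 [ 0.54816342 -0.14537472  0.015     ]
218 [ 0.54951532 -0.1465586   0.015     ]
cap edges [ 0.52307998 -0.12375047  0.036     ] [ 0.56833171 -0.16339772  0.036     ] 0.06016330343850882 [ 0.54570585 -0.14357409  0.036     ]
```

send_rows(
  steps=[
    [-0.1,-0.1,1,0],
    [-0.2,-0.15,3,0],
    [-0.2,-0.15,5.5,0],
    [-0.2,-0.15,8,0],
    [-0.2,-0.15,9.5,0],
    [-0.2,-0.15,10,0],
    [-0.2,-0.15,10,0],
    [-0.2,-0.15,10,0],
    [-0.2,-0.15,10,0],
    [-0.2,-0.15,10,0],
  ],
)

```text
time_s: 8.8
position: [0.5466, -0.1437, 0.0864]
tool_rot: [1.101, 2.941, 0.002]
contact_force: [-0.1, 0.1, -0.5]
finger_gap: 0.0853
```

Run:
```python
from h import *
s,d,T=wrist("w5"); print(s["position"],s["dq"].round(3),s["contact_force"])
np.save("w5.npy",T)
im=cv2.imread("pics/w5.png"); cv2.imwrite("pics/w5z.png",cv2.resize(im[190:350,240:400],(800,800)[:1]+(600,) if 0 else (600,600),interpolation=cv2.INTER_CUBIC))
```

```text
[ 0.5465844  -0.14370962  0.08638417] [ 0.     0.002 -0.001  0.002 -0.001 -0.     0.001] [-0.11567924  0.05322725 -0.49892955]
```

View pics/w5z.png

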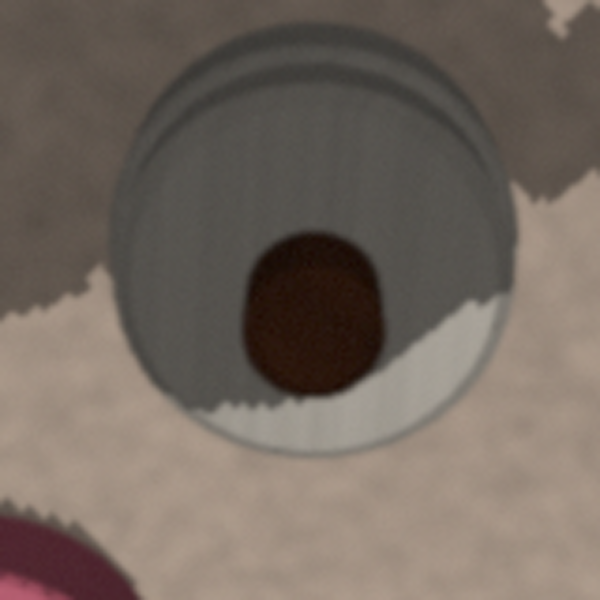

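Run:
```python
from h import *
T=np.load("w5.npy"); d=snapshot("wrist"); s=get_state(); print(s["position"])
f=lambda x,y,z: onz(d,240+x/3.75-.37,190+y/3.75-.37,z,T)
k=f(314,333,.056); print("knob",k,totool(s,[*k[:2],-.002]))
a,b=f(314,83,.036),f(314,455,.036); c=(a+b)/2; print("cap",np.linalg.norm(a-b),c,totool(s,[*c[:2],-.002]))
l,r=f(112,250,.013),f(516,250,.013); print(np.linalg.norm(l-r),totool(s,(l+r)/2))
```

```text
[ 0.54639591 -0.14368464  0.08613019]
knob [ 0.5463351  -0.14370711  0.056     ] [ 8.10183397e-03 -1.95712345e-02  8.81299563e+00]
cap 0.05947753350427212 [ 0.54627331 -0.14363989  0.036     ] [ 0.01717487 -0.0185596   8.81299208]
0.06692907823036262 [-0.42508754 -0.01444382  7.31324692]
```

Aligned to within about 0.2 mm, and the measured cap and collar sizes match. I'll descend straight, then close.

send_rows(
  steps=[
    [0,0,1,0],
    [0,0,3,0],
    [0,0,5,0],
    [0,0,6.5,0],
    [0,0,7.5,0],
    [0,0,8.2,0],
    [0,0,8.6,0],
    [0,0,8.7,0],
    [0,0,8.7,0],
    [0,0,8.7,0],
  ],
)

```text
time_s: 9.9
position: [0.5468, -0.1437, -0.0004]
tool_rot: [1.101, 2.94, 0.002]
contact_force: [-0.3, -0.4, -0.2]
finger_gap: 0.0853
```

send_rows(
  steps=[
    [0,0,0,0],
    [0,0,0,0],
    [0,0,0,0],
    [0,0,0,0],
    [0,0,0,0],
    [0,0,0,0],
    [0,0,0,0],
    [0,0,0,0],
    [0,0,0,0],
    [0,0,0,0],
  ],
  claw=0.9,
  squeeze=35,
)

```text
time_s: 10.9
position: [0.5472, -0.1437, 0.0004]
tool_rot: [1.101, 2.94, 0.003]
contact_force: [-2.1, 0.7, 11.4]
finger_gap: 0.0649
```

Run:
```python
from h import *
s,d,T=wrist("w6"); print(s["position"],s["contact_force"],s["finger_gap"])
np.save("w6.npy",T)
```

```text
[ 5.47178585e-01 -1.43665808e-01  3.57971213e-04] [-2.11946414  0.7377527  11.44185421] 0.06487493818019721
```

View pics/w6.png

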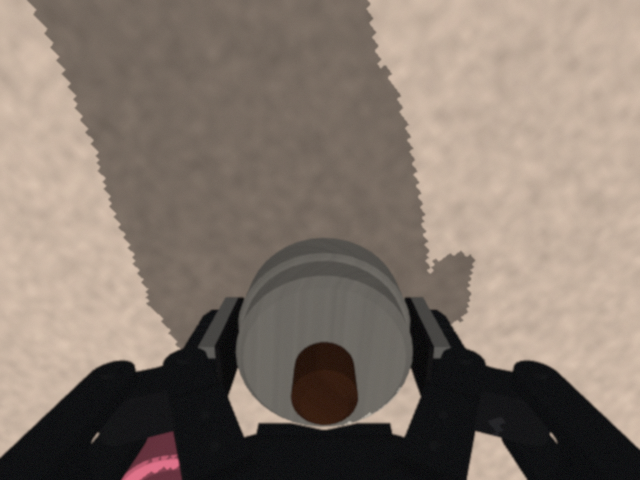

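Lids gripped (gap 65 mm), knob upright and centred at about (325,385). Lifting.

send_rows(
  steps=[
    [0,0,-0.3,0],
    [0,0,-0.8,0],
    [0,0,-1.5,0],
    [0,0,-2.5,0],
    [0,0,-4,0],
    [0,0,-6,0],
    [0,0,-8,0],
    [0,0,-10,0],
    [0,0,-11,0],
    [0,0,-11.5,0],
  ],
)

```text
time_s: 11.95
position: [0.5472, -0.1438, 0.1168]
tool_rot: [1.1, 2.938, 0.004]
contact_force: [-0.4, -0.1, -0.1]
finger_gap: 0.0644
```

Run:
```python
from h import *
s,d,T=wrist("w7"); print(s["position"],s["contact_force"],s["finger_gap"],s["tool_rot"],s["dq"].round(3)); print(totool(s,[.5344,.1368,.12]))
np.save("w7.npy",T)
```

```text
[ 0.54724239 -0.1437757   0.11680176] [-0.41853083 -0.05132978 -0.0839916 ] 0.06435789237334681 [1.09987782 2.93836227 0.00419692] [-0.026 -0.046  0.023 -0.017  0.043  0.08  -0.033]
[19.39115263 20.3193073  -0.29622715]
```

View pics/w7.png

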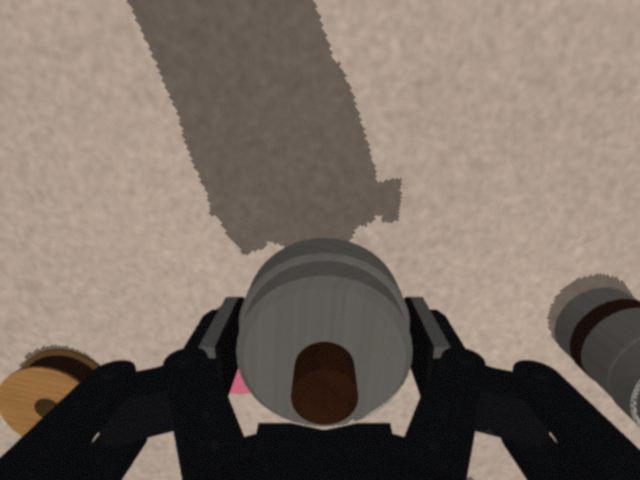

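Run:
```python
from h import *
im=cv2.imread("pics/w7.png"); g=np.clip(im[225:435,225:425].astype(float)*2.2,0,255).astype(np.uint8)
cv2.imwrite("pics/w7z.png",cv2.resize(g,(571,600),interpolation=cv2.INTER_CUBIC))
```

```text
(no output)
```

View pics/w7z.png

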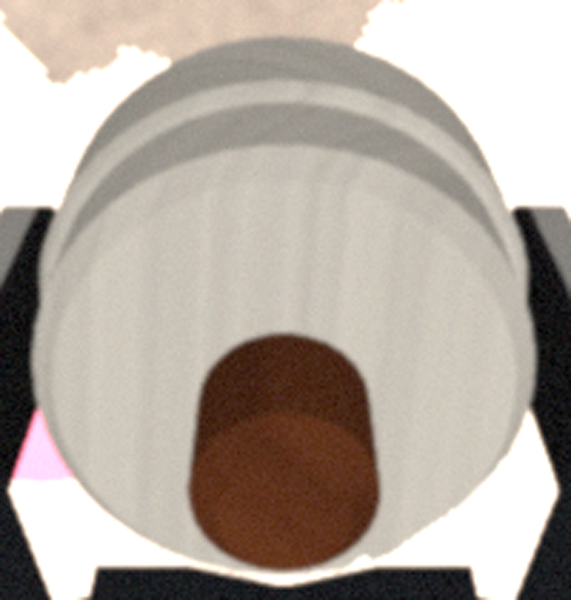

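Run:
```python
from h import *
from scipy.optimize import least_squares
d=snapshot("wrist"); M=np.linalg.inv(np.array(d["mount"]))
pts=[(.010,.056,368.5),(-.010,.056,424.2),(.0305,.036,274.7),(.033,.020,252.6),(.033,0,237.6)]
def row(x,h):
    p=M@np.array([x,0,-h,1]); return d["fy"]*p[1]/p[2]+d["cy"]
for sub in (pts,pts[:3],pts[3:]):
    r=least_squares(lambda q:[row(x+q[0],z+q[1])-v for x,z,v in sub],[0,0]); print(r.x*1000,r.fun.round(1))
s=get_state(); print(s["position"],s["tool_rot"])
u=[(225+(189+379)/2/2.857-.3)]; print(u, d["cx"])
```

```text
[-1.94698964 -4.64456931] [ 0.4 -0.6  1.8 -0.2 -1.7]
[-0.61360307 -3.04615271] [ 0. -0. -0.]
[ -7.6170516  -19.87524141] [-0. -0.]
[ 0.54700732 -0.14369053  0.11586347] [1.10009396 2.93916224 0.00372071]
[324.1049702485124] 323.8674527545647
```

Run:
```python
from h import *
from scipy.optimize import least_squares
d=snapshot("wrist"); M=np.linalg.inv(np.array(d["mount"]))
f=lambda y:190+y/3.75-.37
pts=[(-.010,.056,f(397)),(.0305,.036,f(83)),(-.0305,.036,f(455)),(.033,0,f(22)),(.033,.020,f(62))]
def row(x,h):
    p=M@np.array([x,0,-h,1]); return d["fy"]*p[1]/p[2]+d["cy"]
H=-.0864
for z in(0,-.002,-.004):
  r=least_squares(lambda q:[row(x+q[0],zz+H+z)-v for x,zz,v in pts],[0]); print(z,r.x*1000,r.fun.round(1))
r=least_squares(lambda q:[row(x+q[0],zz+H+q[1])-v for x,zz,v in pts],[0,0]); print(r.x*1000,r.fun.round(1))
f=lambda y:225+y/2.857-.3
pts=[(.010,.056,368.5),(-.010,.056,424.2),(.0305,.036,274.7),(.033,.020,252.6),(.033,0,237.6)]
for z in(0,-.002,-.004):
  r=least_squares(lambda q:[row(x+q[0],zz+z)-v for x,zz,v in pts],[0]); print(z,r.x*1000,r.fun.round(1))
# knob diameters => depth
print(M[:3,:3],M[:3,3])
```

```text
0 [-0.77886153] [ 2.5  0.6  2.9 -1.  -4.8]
-0.002 [-1.46312645] [ 1.9  0.9  2.2 -0.5 -4.4]
-0.004 [-2.14735827] [ 1.3  1.3  1.5 -0.1 -4. ]
[-3.87979192 -9.0642923 ] [-0.1  2.1 -0.1  1.  -2.9]
0 [0.7952923] [ 2.8  4.3 -0.2 -3.  -4.7]
-0.002 [-0.38696377] [ 1.7  2.1  0.7 -1.7 -3.4]
-0.004 [-1.56693654] [ 0.7  0.   1.5 -0.6 -2.1]
[[-3.05788590e-04  9.99999950e-01  8.18711350e-05]
 [-9.52358885e-01 -2.66251478e-04 -3.04979479e-01]
 [-3.04979442e-01 -1.71229948e-04  9.52358919e-01]] [-4.03431639e-05  3.05573693e-02  1.60106473e-01]
```

Run:
```python
from h import *
from scipy.optimize import least_squares
d=snapshot("wrist"); M=np.linalg.inv(np.array(d["mount"]))
def row(x,h):
    p=M@np.array([x,0,-h,1]); return d["fy"]*p[1]/p[2]+d["cy"]
f=lambda y:190+y/3.75-.37
P5=[(-.010,.056,f(397)),(.0305,.036,f(83)),(-.0305,.036,f(455)),(.033,0,f(22)),(.033,.020,f(45))]
P7=[(.010,.056,368.5),(-.010,.056,424.2),(.0305,.036,274.7),(.033,.020,252.6),(.033,0,237.6)]
g=lambda y:160+y/5-.4
# tin in w3: tray top edge near/far (z .070,r .0245), neck? shoulder near (r .032,z.060)
P3=[(.0245,.070,g(172)),(-.0245,.070,g(488))]
for n,P,H in(("w5",P5,-.0864),("w7",P7,0),("w3",P3,-.1985)):
  for z in(0,-.002,-.004):
    r=least_squares(lambda q:[row(x+q[0],zz+H+z)-v for x,zz,v in P],[0]); print(n,z,r.x*1000,r.fun.round(1))
```

```text
w5 0 [-0.22851495] [ 1.5 -0.4  2.  -1.8 -1.2]
w5 -0.002 [-0.90730221] [ 0.9 -0.1  1.3 -1.4 -0.8]
w5 -0.004 [-1.58605723] [ 0.3  0.3  0.7 -1.  -0.4]
w7 0 [0.7955781] [ 2.8  4.3 -0.2 -3.  -4.7]
w7 -0.002 [-0.38667727] [ 1.7  2.1  0.7 -1.7 -3.4]
w7 -0.004 [-1.56664934] [ 0.7  0.   1.5 -0.6 -2.1]
w3 0 [-0.68151174] [ 0.5 -0.6]
w3 -0.002 [-1.24154592] [ 0.8 -0.8]
w3 -0.004 [-1.80178361] [ 1.  -1.1]
```

send_rows(
  steps=[
    [0.3,0.3,0,0],
    [1,1,0,0],
    [2.2,2.3,0,0],
    [4,4.2,0,0],
    [6.2,6.5,0,0],
    [8.6,9,0,0],
    [11,11.6,0,0],
    [13.2,13.9,0,0],
    [15,15.8,0,0],
    [16.3,17.2,0,0],
  ],
)

```text
time_s: 13.15
position: [0.5357, 0.096, 0.1146]
tool_rot: [1.098, 2.943, 0.003]
contact_force: [-0.8, -0.1, -1.2]
finger_gap: 0.0643
```

Run:
```python
from h import *
s=get_state(); print(s["position"],s["tool_rot"],s["finger_gap"],totool(s,[.5354,.1359,.10]))
```

```text
[0.53567485 0.09600609 0.11462373] [1.09754700e+00 2.94260931e+00 2.77568925e-03] 0.06428896744677387 [2.63370035 2.99404733 1.46759548]
```

send_rows(
  steps=[
    [1,1.1,0,0],
    [1.8,2,0,0],
    [2.3,2.6,0,0],
    [2.5,2.9,0,0],
    [2.65,3,0,0],
    [2.65,3,0.5,0],
    [2.65,3,1,0],
    [2.65,3,1,0],
    [2.65,3,1,0],
    [2.65,3,1,0],
  ],
)

```text
time_s: 14.15
position: [0.5354, 0.1358, 0.1047]
tool_rot: [1.098, 2.942, 0.003]
contact_force: [-0.6, 0.2, -1.0]
finger_gap: 0.0644
```

Run:
```python
from h import *
s,d,T=wrist("w8"); print(s["position"],s["tool_rot"],s["dq"].round(3),s["finger_gap"],s["contact_force"],totool(s,[.5354,.1359,.10]))
im=[]
for n,(x0,y0) in (("scene",(350,160)),("top",(200,230))):
    d=snapshot(n); im.append(cv2.resize(np.clip(d["img"][y0:y0+110,x0:x0+80,::-1]*1.6,0,255).astype(np.uint8),(400,550),interpolation=cv2.INTER_CUBIC))
cv2.imwrite("pics/s8.png",np.hstack(im))
```

```text
[0.53536138 0.13581753 0.10468057] [1.09820298e+00 2.94240375e+00 2.68225331e-03] [-0.003 -0.003  0.     0.    -0.001  0.001 -0.   ] 0.06444955052829635 [-0.56957822  0.16822766 -0.98554201] [0.00261134 0.00786018 0.46807273]
```

View pics/s8.png

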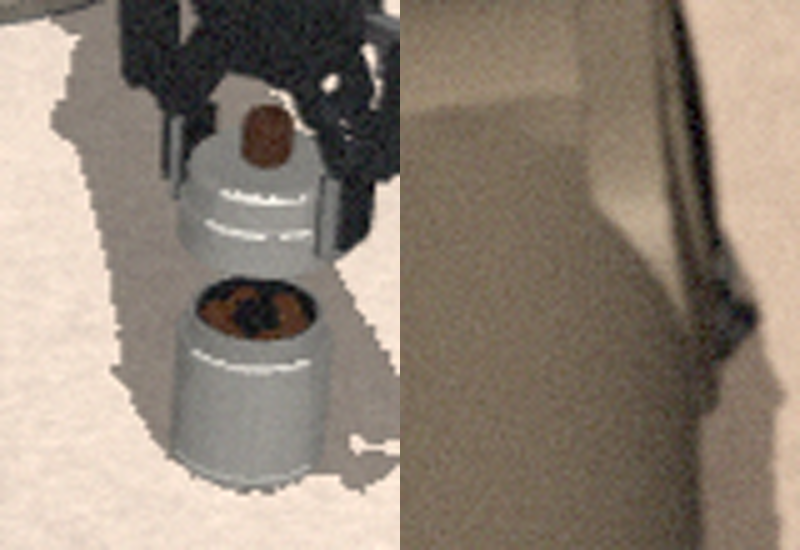

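View pics/w8.png

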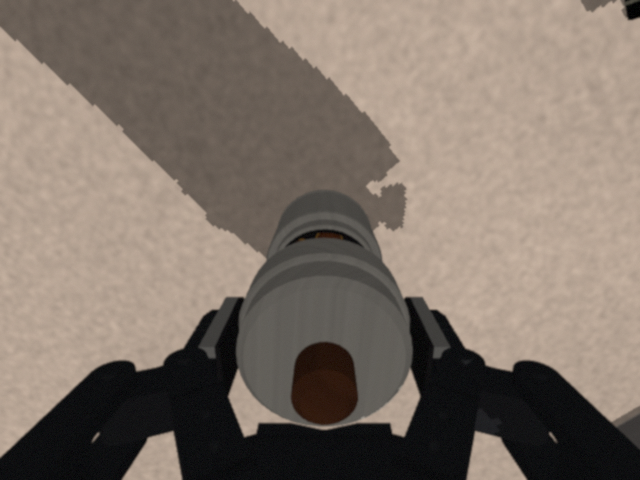

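Run:
```python
from h import *
d=snapshot("scene"); W=np.linalg.inv(np.array(d["cam_to_world"]))
def pr(p):
    q=W@np.array([*p,1]); return np.array([d["fx"]*q[0]/q[2]+d["cx"],d["fy"]*q[1]/q[2]+d["cy"]])
x,y=.5350,.1362
for z in (.070,.161,.151,.0847,.03): print(z,pr((x,y,z)).round(2), ((pr((x,y,z))-[350,160])*5).round(1))
print("px/m y",pr((x,y+.01,.1))-pr((x,y,.1)),pr((x+.01,y,.1))-pr((x,y,.1)))
im=d["img"].astype(int); hs=cv2.cvtColor(d["img"],cv2.COLOR_RGB2HSV)
m=(hs[...,1]>110)&(d["img"].max(2)<130)
print(blobs(im,m,(392,178,412,198),30)); dark=(d["img"].max(2)<48)|m
print(blobs(im,dark,(380,212,422,232),60))
```

```text
0.07 [401.01 220.7 ] [255.1 303.5]
0.161 [403.91 181.14] [269.5 105.7]
0.151 [403.58 185.68] [267.9 128.4]
0.0847 [401.46 214.57] [257.3 272.8]
0.03 [399.83 236.9 ] [249.1 384.5]
px/m y [ 5.02054455 -0.00985214] [0.45666305 2.62608117]
[([399, 181, 9, 12, 80], [403.39, 186.76])]
[([389, 216, 24, 12, 229], [400.94, 221.27])]
```

Scene-view check: the knob column is 403.4 against 403.6 expected, and the tray column 400.9 against 401.0, so the lids are centred over the tin in y to about 0.3 mm. Lowering.

send_rows(
  steps=[
    [0,0,0.6,0],
    [0,0,1.4,0],
    [0,0,2.1,0],
    [0,0,2.7,0],
    [0,0,3.1,0],
    [0,0,3.4,0],
    [0,0,3.6,0],
    [0,0,3.7,0],
    [0,0,3.7,0],
    [0,0,3.7,0],
  ],
)

```text
time_s: 15.35
position: [0.5355, 0.1362, 0.068]
tool_rot: [1.098, 2.942, 0.003]
contact_force: [-0.6, -0.8, -0.8]
finger_gap: 0.065
```

Run:
```python
from h import *
s,d,T=wrist("w9"); print(s["position"],s["contact_force"],s["moment"],s["finger_gap"],totool(s,[.5354,.1359,.0614]))
d=snapshot("scene"); cv2.imwrite("pics/s9.png",cv2.resize(np.clip(d["img"][170:280,350:450,::-1]*1.6,0,255).astype(np.uint8),(600,600),interpolation=cv2.INTER_CUBIC))
```

```text
[0.53551821 0.13615144 0.06796189] [-0.5660366  -0.79795013 -0.82088788] [ 0.0183079  -0.03499188 -0.02762293] 0.06500163960576719 [-0.00726044 -0.02834304  0.65612496]
```

View pics/s9.png

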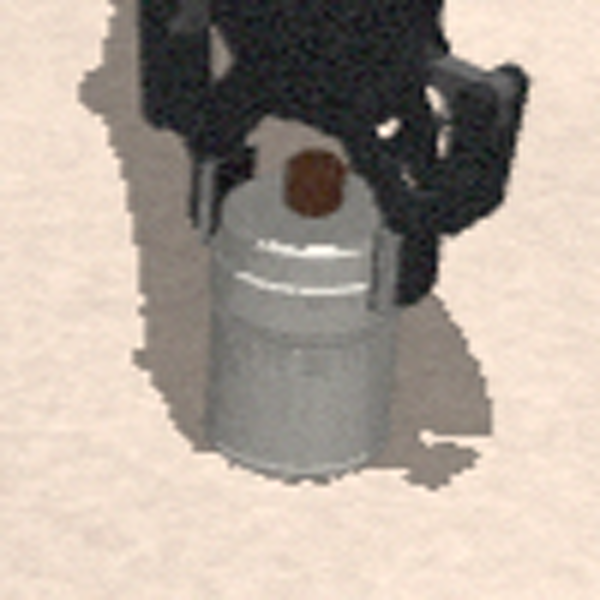

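View pics/w9.png

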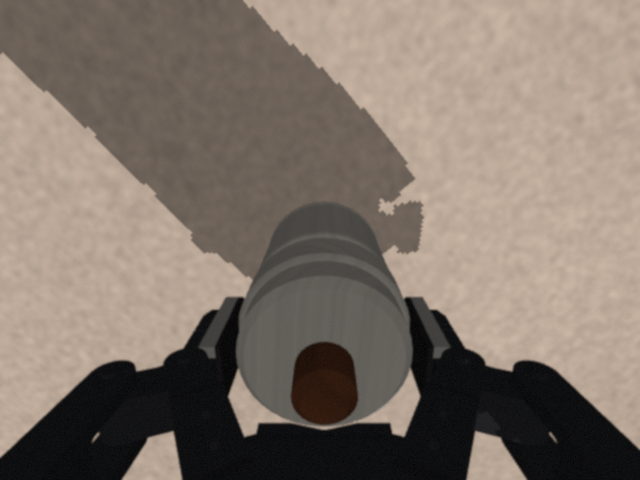

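Underside is 3 mm below rim height with no contact force, so it is on the neck; the tin stands straight. Lowering the rest gently.

send_rows(
  steps=[
    [0,0,0.1,0],
    [0,0,0.2,0],
    [0,0,0.3,0],
    [0,0,0.4,0],
    [0,0,0.5,0],
    [0,0,0.58,0],
    [0,0,0.64,0],
    [0,0,0.66,0],
    [0,0,0.66,0],
    [0,0,0.66,0],
  ],
)

```text
time_s: 16.45
position: [0.5355, 0.1361, 0.0615]
tool_rot: [1.098, 2.942, 0.003]
contact_force: [-2.0, 0.4, 3.6]
finger_gap: 0.0644
```

Run:
```python
from h import *
s=get_state(); print(s["position"],s["contact_force"],s["moment"],s["finger_gap"])
```

```text
[0.53552508 0.1361456  0.06145361] [-1.95920137  0.37404692  3.57490939] [-0.07456226  0.4140079   0.01262949] 0.06441469332995695
```

send_rows(
  steps=[
    [0,0,0.02,0],
    [0,0,0.04,0],
    [0,0,0.06,0],
    [0,0,0.06,0],
    [0,0,0.06,0],
    [0,0,0.06,0],
    [0,0,0.06,0],
    [0,0,0.06,0],
    [0,0,0.06,0],
    [0,0,0.06,0],
  ],
)

```text
time_s: 17.45
position: [0.5356, 0.1362, 0.0614]
tool_rot: [1.098, 2.942, 0.004]
contact_force: [-4.9, -1.2, 14.3]
finger_gap: 0.0644
```

Run:
```python
from h import *
s=get_state(); print(s["position"],s["contact_force"],s["moment"],s["finger_gap"])
```

```text
[0.53558642 0.13617273 0.06136395] [-4.85804698 -1.22635184 14.25104295] [-0.26102173  1.11569187 -0.02873208] 0.06440286388713337
```

send_rows(
  steps=[
    [0,0,0,0],
    [0,0,0,0],
    [0,0,0,0],
    [0,0,0,0],
    [0,0,0,0],
    [0,0,0,0],
    [0,0,0,0],
    [0,0,0,0],
    [0,0,0,0],
    [0,0,0,0],
  ],
  claw=-1,
)

```text
time_s: 18.45
position: [0.5356, 0.1362, 0.0614]
tool_rot: [1.098, 2.942, 0.004]
contact_force: [0.4, -0.4, -0.7]
finger_gap: 0.0857
```

send_rows(
  steps=[
    [0,0,-0.5,0],
    [0,0,-1.5,0],
    [0,0,-3,0],
    [0,0,-5,0],
    [0,0,-7,0],
    [0,0,-8.5,0],
    [0,0,-9,0],
    [0,0,-9,0],
    [0,0,-9,0],
    [0,0,-9,0],
  ],
)

```text
time_s: 19.45
position: [0.535, 0.1359, 0.1507]
tool_rot: [1.098, 2.943, 0.003]
contact_force: [-0.0, 0.4, 0.6]
finger_gap: 0.0852
```

Run:
```python
from h import *
s,d,T=wrist("w10"); print(s["position"],s["tool_rot"],s["dq"].round(3),s["contact_force"],s["finger_gap"])
np.save("w10.npy",T)
im=cv2.imread("pics/w10.png"); a=cv2.resize(np.clip(im[180:330,240:390]*1.5,0,255).astype(np.uint8),(400,400),interpolation=cv2.INTER_CUBIC)
d=snapshot("scene"); b=cv2.resize(np.clip(d["img"][170:280,350:450,::-1]*1.6,0,255).astype(np.uint8),(400,440),interpolation=cv2.INTER_CUBIC)
cv2.imwrite("pics/c10.png",np.hstack([a,b[:400]]))
```

```text
[0.53500997 0.13587731 0.15074855] [1.09791169e+00 2.94296896e+00 2.84414521e-03] [-0.002  0.005 -0.001 -0.001 -0.     0.    -0.001] [-0.016997    0.43085337  0.62360348] 0.08524123104313817
```

View pics/c10.png

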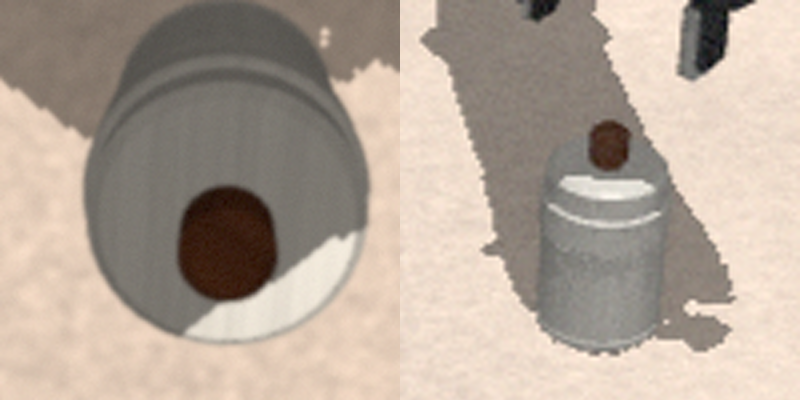

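The lids are seated and upright on the tin. In the wrist crop the knob centre is near full-image pixel (325,275), about 0.4 mm off the jaw midline. Going down to the knob.

send_rows(
  steps=[
    [0,0.04,0.5,0],
    [0,0.04,1.5,0],
    [0,0.04,2.5,0],
    [0,0.04,3.5,0],
    [0,0.04,4.3,0],
    [0,0.04,4.8,0],
    [0,0.04,5.05,0],
    [0,0.04,5.05,0],
    [0,0.04,5.05,0],
    [0,0.04,5.05,0],
  ],
  claw=0,
  squeeze=25,
)

```text
time_s: 20.55
position: [0.5356, 0.1363, 0.1006]
tool_rot: [1.098, 2.942, 0.003]
contact_force: [0.0, -0.1, 0.2]
finger_gap: 0.0427
```

Run:
```python
from h import *
s,d,T=wrist("w11"); print(s["position"],s["contact_force"],s["finger_gap"])
d=snapshot("scene"); cv2.imwrite("pics/s11.png",cv2.resize(np.clip(d["img"][150:270,350:450,::-1]*1.6,0,255).astype(np.uint8),(500,600),interpolation=cv2.INTER_CUBIC))
```

```text
[0.53563625 0.13630851 0.10062147] [ 0.01929829 -0.14554939  0.19349479] 0.0427297422355761
```

View pics/s11.png

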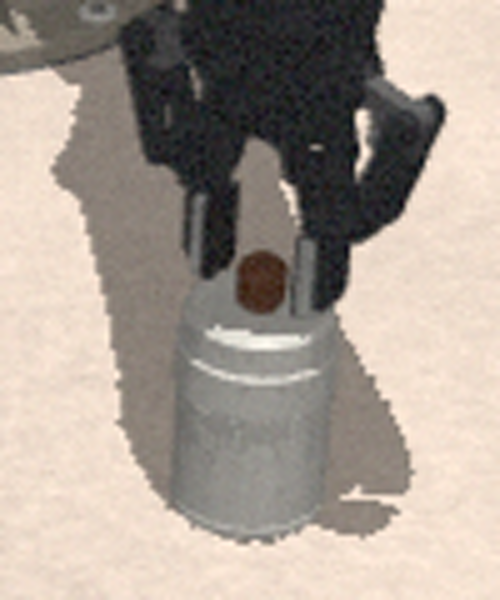

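View pics/w11.png

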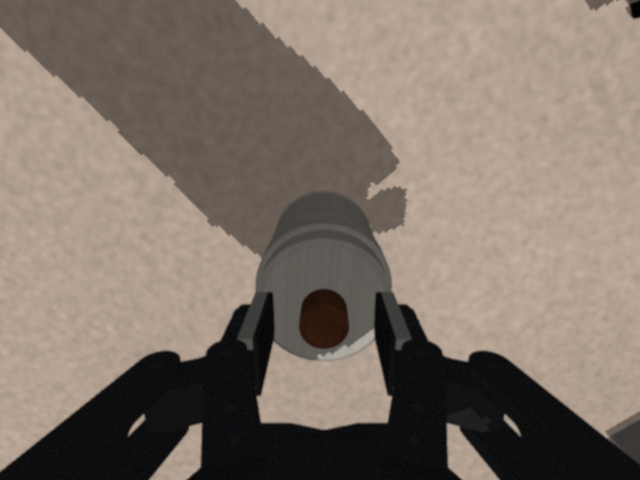

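The pads straddle the knob symmetrically (inner faces near columns 272 and 376, knob at 324). Closing.

send_rows(
  steps=[
    [0,0,0,0],
    [0,0,0,0],
    [0,0,0,0],
    [0,0,0,0],
    [0,0,0,0],
    [0,0,0,0],
    [0,0,0,0],
    [0,0,0,0],
    [0,0,0,0],
    [0,0,0,0],
  ],
  claw=1,
  squeeze=30,
)

```text
time_s: 21.65
position: [0.5357, 0.1364, 0.1008]
tool_rot: [1.098, 2.942, 0.004]
contact_force: [-1.6, -0.0, 6.2]
finger_gap: 0.0185
```

Run:
```python
from h import *
s,d,T=wrist("w12"); print(s["position"],s["contact_force"],s["moment"],s["finger_gap"])
```

```text
[0.53569013 0.13635308 0.10080218] [-1.56771422 -0.03850102  6.21226627] [-0.01877203  0.33704439  0.01944597] 0.018542099253716346
```

View pics/w12.png

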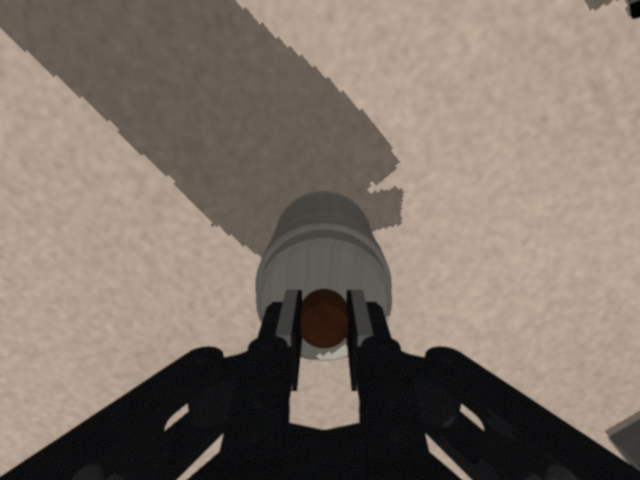

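send_rows(
  steps=[
    [0,0,-0.15,0],
    [0,0,-0.3,0],
    [0,0,-0.5,0],
    [0,0,-0.7,0],
    [0,0,-0.9,0],
    [0,0,-1.1,0],
    [0,0,-1.3,0],
    [0,0,-1.5,0],
    [0,0,-1.75,0],
    [0,0,-2,0],
  ],
)

```text
time_s: 22.7
position: [0.5357, 0.1363, 0.121]
tool_rot: [1.098, 2.942, 0.004]
contact_force: [0.5, -0.3, -0.8]
finger_gap: 0.0184
```

Run:
```python
from h import *
s,d,T=wrist("w13"); print(s["position"],s["tool_rot"],s["contact_force"],s["moment"],s["finger_gap"])
d=snapshot("scene"); cv2.imwrite("pics/s13.png",cv2.resize(np.clip(d["img"][150:270,350:450,::-1]*1.6,0,255).astype(np.uint8),(500,600),interpolation=cv2.INTER_CUBIC))
```

```text
[0.53567523 0.13628247 0.12104316] [1.09784127 2.94235288 0.00388491] [ 0.48013289 -0.26257908 -0.80624187] [-0.02450901  0.00817081 -0.00884733] 0.01839697929189422
```

View pics/s13.png

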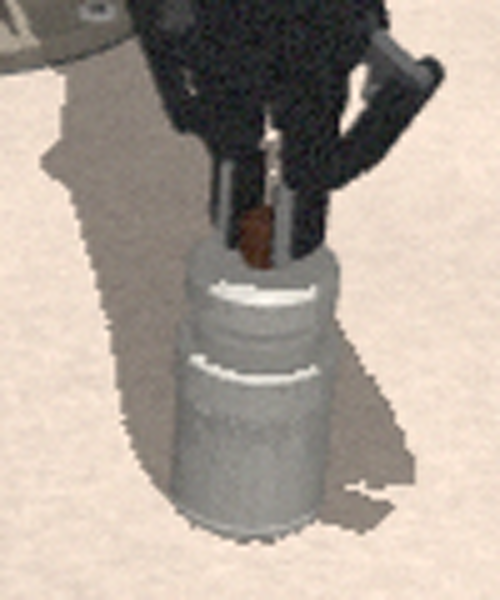

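View pics/w13.png

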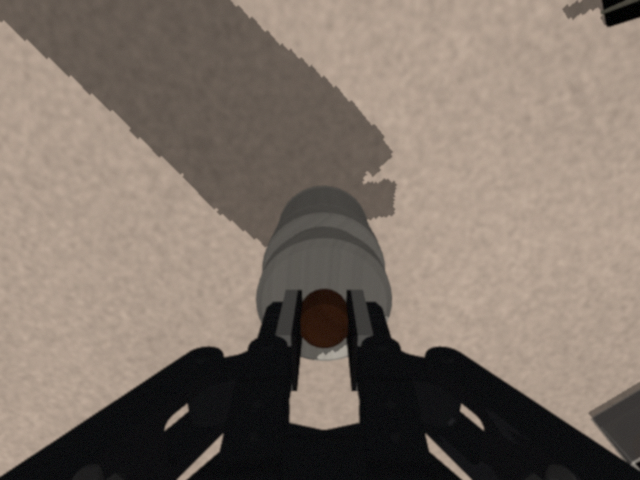

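The outer lid comes off alone: the inner crown shows beneath it, and the collar is still on the tin. Lifting the remaining 8 cm.

send_rows(
  steps=[
    [0,0,-0.5,0],
    [0,0,-1.5,0],
    [0,0,-2.7,0],
    [0,0,-4,0],
    [0,0,-5.3,0],
    [0,0,-6.5,0],
    [0,0,-7.4,0],
    [0,0,-7.9,0],
    [0,0,-8,0],
    [0,0,-8,0],
  ],
)

```text
time_s: 23.8
position: [0.5355, 0.1362, 0.201]
tool_rot: [1.098, 2.942, 0.004]
contact_force: [-0.5, -0.2, -0.7]
finger_gap: 0.0187
```

send_rows(
  steps=[
    [0,0,0,0],
    [0,0,0,0],
    [0,0,0,0],
    [0,0,0,0],
    [0,0,0,0],
    [0,0,0,0],
    [0,0,0,0],
    [0,0,0,0],
    [0,0,0,0],
    [0,0,0,0],
  ],
)

```text
time_s: 24.8
position: [0.5355, 0.1362, 0.201]
tool_rot: [1.098, 2.942, 0.004]
contact_force: [0.1, -1.0, 0.3]
finger_gap: 0.0182
```

Run:
```python
from h import *
s,d,T=wrist("w14"); print(s["position"],s["tool_rot"],s["contact_force"],s["finger_gap"],s["dq"].round(3))
d=snapshot("scene"); cv2.imwrite("pics/s14.png",d["img"][:,:,::-1]); cv2.imwrite("pics/s14z.png",cv2.resize(np.clip(d["img"][110:270,340:460,::-1]*1.6,0,255).astype(np.uint8),(450,600),interpolation=cv2.INTER_CUBIC))
```

```text
[0.53553959 0.13623493 0.20104198] [1.09752755 2.94232186 0.00423471] [ 0.0999134  -1.00465928  0.3045313 ] 0.018213847833893404 [ 0.     0.    -0.     0.001  0.    -0.002 -0.   ]
```

View pics/s14z.png

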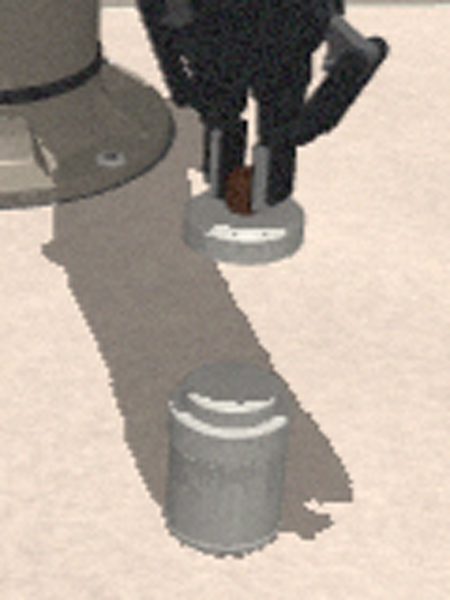

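View pics/s14.png

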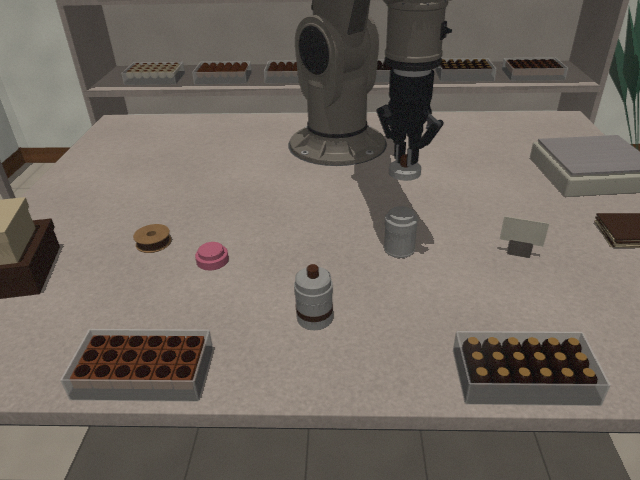

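View pics/w14.png

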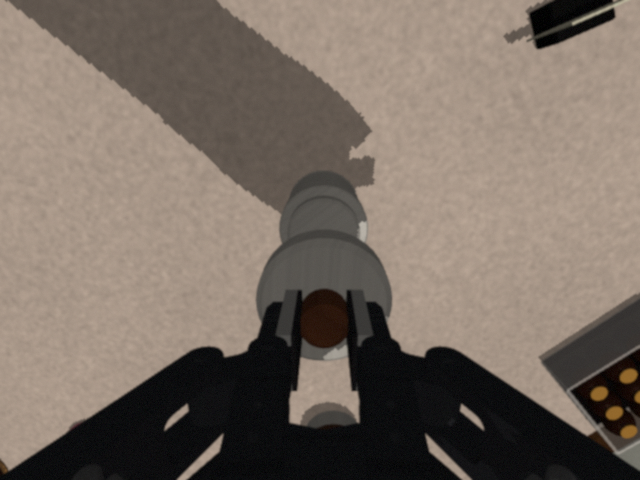

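The scene view shows the inner lid level on the tin at (400,235) and the outer lid level above it at (405,170). The bystanders are at their starting pixels. Handing in.

```bash
python3 -c "
from rig import *
print(sign_off())"
```

```text
the job is handed in; nothing more can be done
None
```

The job is done and handed in at about 25 s of the 58 s allowed, with the arm still holding the outer lid.

- **Tray:** I pressed it home, and the pictures show it flush in the mouth. The fingertips stopped at z = 0.0697 m. The force peaked at a measured 39.9 N there, more than I meant. The 40 N limit is stated for the arm and the gripper's body, and this was fingertip contact, but the margin was thin.
- **Lids onto the tin:** I gripped both lids by the collar and carried them over. They went down over the neck with no contact force until the gripper height for full seating, where the lid resisted firmly (14 N).
- **Outer lid:** I lifted it by the knob alone. It is held at rest 10.0 cm above where it sat, and the tool is tilted only about 0.1–0.2°.
- **Last pictures:** They show the inner lid level and seated on the tin. The tin and the bystanders in view are where they started.

Two checks disagreed slightly. The wrist camera showed a height bias of about 3 mm, so I used relative measurements for the placement. The fixed scene camera agreed sideways to about 0.3 mm, but its front-to-back check was too coarse to confirm better than about 2 mm.

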